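Draw two pieces of ship's timber together with a ratchet cramp

ROBOT

A 6-joint arm with a two-finger parallel gripper is mounted at the origin on the work surface. World frame = base frame: x ahead of the robot, y to its left, z up, the work surface at z = 0. Lengths are in mm, angles in rad, forces in N, time in s.
With the tool pointing down it reaches from about 200 to 875 mm from the base axis. Payload 3.4 kg.
Tool frame: the origin (TCP) lies at the very end of the fingers, on their centre line; the grasp point (between the pads) lies 19 mm behind it; z points along the fingers, y is the line along which they close (so a half turn about z gives the same grasp; the last joint's range is limited). The gripper opens to 94 mm and grips with 3 to 60 N. Pads are 16 mm wide; open, the fingers measure 119 mm over their backs; the gripper's body (75 mm by 177 mm) begins 78 mm behind the grasp point.
Start: joints at [1.204, 0.276, 1.505, -0, 1.361, -0.121], TCP at [139.932, 557.749, 205.493] pointing down, gripper open.
Joint ranges: [-2.89, 2.89], [-0.75, 2.08], [0.22, 2.7], [-1.18, 4.32], [0.11, 2.71], [-2.7, 2.7]. Speed limits (rad/s): [2.57, 2.57, 3.14, 3.14, 3.14, 3.14].

INTERFACE

Orientations are given as a unit quaternion [w, x, y, z].
In Python, from workcell import arm gives the robot as it stands.
- The arm moves only by the tool move_arm, never from a script. Its argument "deltas" is a list of rows, each a list of 3 entries, a list of its own where there are three numbers: the shift along the tool's x, y, z in m, then the turn about the tool's z in rad, then the opening, from 0 (shut) to 1 (fully open). A call has 1 to 10 rows; each row shifts and turns the commanded pose from where the row before left it, along the tool's axes as they then stand; what a row does not reach is not made up. A row lasts 1/8 s, in which the tool goes at most 62.5 mm and 10.7 degrees, less where a joint would pass 70% of its speed; a pose out of reach is approached as far as the arm can. A call is refused whole if a number of a shift passes 0.0625 or a number of a turn 0.188, either way. A call with a gripper value outside its range is refused whole. The fingers move at their own pace and stop on an object; "squeeze" is the grip in N (left out, the last holds). Time passes only in rows, so rows that do not move let the fingers close. It gives the time, the measured TCP pose, the force, the opening and the grip force at its end, in the units of the state.
- arm.sense(): the state, without advancing time (a new reading comes with each control period).
- arm.grab_frame(name): name is "scene" or "top"; returns a dict with "pixels" (400x640x3 uint8, red, green, blue), "mtx" (3x3 intrinsics, pixels), "extrinsics" (4x4, takes a point from world to camera coordinates). Camera axes: x right, y up, looking along -z (the intrinsics and any distortion apply to the point x, -y, -z); pixel columns grow to the right and rows downward; lengths in mm; the calibration is good to about 2 mm. A picture is of the moment at which its call begins. There is no depth.
- arm.finish_job(): hands the job in; it is judged then, once.
The state is a dict: "clock": time; "joints": joint angles; "qvel": joint speeds; "joint_torque": joint torques, N m; "tcp_pos": TCP position; "orientation": TCP orientation; "force": force on the tool from outside, world axes, zero at the start; "ft_torque": the same for the moment, N m; "opening": finger opening in mm; "grasp_force": force on a finger pad.
Only numpy, scipy, OpenCV 4.12 (cv2) and the standard library are available. Lean on these libraries where they do the work, as an engineer would, in place of code of your own. Each camera call takes 0.05 s, during which the arm holds its last target. There are 200 camera calls.

TASK

Close the joint in the old oak: nudge the ratchet's direction lever over to its other side, then swing the ratchet handle back and forth so that the jaw slides the loose plank fully home against the fixed piece. Stop as soon as the handle goes stiff, so that the pad stays pressed snugly on the plank: the wood is soft and is crushed above 45 N of pad pressure. Work the cramp only by its lever and handle, gently, touch neither the jaw nor the timber, leave the other things on the table alone, and let go at the end.

Things in the scene. Friction and masses are not known exactly. Their poses are not given: they have to be found in the camera images.
- spindle (a point): Point on the vertical ratchet spindle axis, 70 mm above the table, middle of the toothed wheel (86 mm across, 16 teeth, 62 to 78 mm up) on a bench cramp (aluminium bed 160 x 460 x 20 mm, fixed). Its axes are the bed's: z up, y along the bed from the ratchet towards the timber (the way the jaw closes); the handle points along -x at handle angle 0.
- post (a point): Upright round grip post at the end of the handle, 20 mm thick, 59 to 125 mm above the table; point on its axis, 100 mm up, 185 mm from the spindle axis. The handle alone takes 1.2 N here, driving the wheel 4 N; every 10 N of pad pressure adds 1.35 N. Paused, the friction part fades to 1 or 2 N. The bar below is 26 mm wide, 51 to 59 mm up. x axis outward from the spindle, y the tightening way.
- handle (a joint): Swing of the handle about the spindle, rad, -0.55 to 0.55 (stops), growing counter-clockwise seen from above; stays where left. With the pawl over, larger angles turn the wheel and close the jaw (25 mm per rad), smaller ones click back over the teeth while the jaw stays. One tooth is 0.393 rad; a nose drops in about 0.13 rad past it, so the whole range gains two teeth (20 mm).
- pawl (a joint): Rocking direction pawl on the handle, rad: 0 = as found (the handle then opens the jaw), 0.64 = over (the handle then closes it). A spring snaps it to the nearer side of 0.32. It can read up to 0.25 off its end while a nose rides on a tooth, also just after flipping, until the handle is swung.
- lever_pin (a point): Upright pin, 10 mm thick, 70 to 119 mm above the table, on the free end of the pawl's lever (arm top 75 mm up); point on its axis, 106 mm up. The pivot is 82 mm from the spindle towards the post, the pin 45 mm beyond: 14 mm to the clockwise side of the handle's centre line as found, to the other when over. 2 to 3 N pushes it over, carrying the handle along up to 0.5 rad; never force it above 20 N.
- pad_face (a point): Middle of the front face of the pad on the jaw: a black spring-backed plate 60 mm wide and 26 mm high, its middle 35 mm above the table. Spring 12 N per mm (at most 8 mm).
- plank_center (a point): Centre of the loose plank, black-brown oak 90 wide x 130 long x 30 mm high, lying on the bed (underside 20 mm, top 50 mm above the table) between two low side rails; its y axis points along the bed to the fixed piece, and at that end it has a tongue 30 mm wide and 12 mm long. Mass about 0.45 kg.
- plank_shoulder (a point): On the loose plank: middle of the shoulder face beside the tongue, 65 mm from its centre along its y axis, half-way up.
- mate_face (a point): Middle of the face of the fixed piece of oak (90 mm wide, 70 mm long, 30 mm high, fixed to the bed), with a slot 38 mm wide and 15 mm deep for the tongue; 35 mm above the table. Its y axis points along the bed away from the plank. When home the plank's shoulder lies on this face.
- jaw: Steel jaw with rack under the wheel, which carries the pad; origin on the spindle axis at table height when the jaw is fully back. Not to be touched.
- pad: The pad as a body. Not to be touched.
- plank: The loose plank as a body, origin under its middle. Not to be touched.
- mate: The fixed piece of oak, origin under the middle of its face. Not to be touched.
- brush: Bystander: brush lying on the table between the robot and the cramp.
- flask: Bystander: white bottle, 60 mm thick, 150 mm high.
- jar: Bystander: small jar, 52 mm thick, 60 mm high.
- dish: Bystander: flat white dish, 84 mm across.
- offcut: Bystander: oak offcut, 130 x 35 mm, 26 mm high, lying near the cramp.
- spatula: Bystander: spatula lying on the table to the right.
- nail: Bystander: old iron nail, 70 mm long, lying on the bed near the wheel.

How it is judged (in metres and radians):
On the way, in this order (a step that is already met when the one before it is completed fails the run):
1. the direction lever is flipped over (value of joint pawl above 0.36 rad), for 0.2 s.
2. the jaw has driven the plank home against the fixed piece (y of plank_shoulder in the frame of mate_face above -0.003 m), for 0.1 s.
At the end, for the whole second after the job is handed in: The plank's shoulder is within 3 mm of the fixed piece's face and square to it within 0.05 rad, at rest, the pad still presses on it with more than 6 N, the direction lever is on its flipped side, and the robot has let go (y of plank_shoulder in the frame of mate_face above -0.003 m and angle between the y axis of plank and the y axis of mate, either way round below 0.05 rad and contact force between pad and plank above 6 N and value of joint pawl above 0.36 rad and linear speed of plank below 0.01 m/s); the robot touches nothing.
It fails at once if the timber is crushed: more than 45 N between the pad and the plank (contact force between pad and plank above 45 N).
It fails at once if the direction lever is forced with more than 20 N (contact force between any of the fingers, the arm and pawl above 20 N).
It fails at once if the robot touches the timber or the jaw (contact force between any of the fingers, the arm and plank above 1 N or contact force between any of the fingers, the arm and jaw above 1 N or contact force between any of the fingers, the arm and mate above 1 N).
It fails at once if a bystander is moved by more than 25 mm (distance of any of brush, flask, jar, dish, offcut, spatula, nail from where it was at the start of the episode above 0.025 m).
It also fails if it takes over 61 s, if anything falls off the work surface, if the arm or the gripper's body presses on something with over 40 N, if the wrist force passes 120 N, or if a joint passes its speed limit or range.

## Working session

There is one attempt and no reset: what is moved stays moved. The work goes in short steps, Python scripts to look and compute and a tool call to move; the robot and the scene stay as the last step left them, time stands still between calls to the robot, and variables do not carry over. Pictures are saved under pics/ and viewed, at most 10 in all, crops included, and the job is handed in when it is done.

Besides the shell and the picture viewer there is one more tool, called after ">>>" in YAML: its name, and indented under it one key for each argument. move_arm: Moves the arm, as the interface text tells. Its arguments: {"type":"object","properties":{"deltas":{"type":"array","items":{"type":"array"}},"squeeze":{"type":"number"}},"required":["deltas"]}

```bash
mkdir -p pics; cat > h.py <<'E'
import numpy as np, cv2
from workcell import arm
def grab(n,save=None):
    f=arm.grab_frame(n)
    if save: cv2.imwrite('pics/'+save,f['pixels'][:,:,::-1])
    return f
def ray(f,u,v):
    K=np.array(f['mtx']);E=np.array(f['extrinsics'])
    d=np.linalg.inv(K)@[u,v,1]; d=np.array([d[0],-d[1],-d[2]])
    R=E[:3,:3]; return -R.T@E[:3,3], R.T@d
def onz(f,u,v,z):
    c,d=ray(f,u,v); return (c+d*(z-c[2])/d[2]).round(1)
def proj(f,p):
    E=np.array(f['extrinsics']);q=E[:3,:3]@p+E[:3,3]; q=np.array(f['mtx'])@[q[0],-q[1],-q[2]]
    return (q[:2]/q[2]).round(1)
E
python3 - <<'E'
from h import *
for n in('scene','top'):
    f=grab(n,n+'0.png'); print(f['mtx'],ray(f,320,200),f.keys())
s=arm.sense();print(s)
E
```

```text
[[396.44438807   0.         321.61212474]
 [  0.         396.44438807 199.44680715]
 [  0.           0.           1.        ]] (array([1395.64032166,  -54.2952953 ,  693.2871955 ]), array([-0.81063578,  0.04005442, -0.58419497])) dict_keys(['pixels', 'mtx', 'extrinsics'])
[[405.76666275   0.         320.95139015]
 [  0.         405.76666275 195.17731874]
 [  0.           0.           1.        ]] (array([ 4.42517294e+02, -1.40303532e-01,  1.16707791e+03]), array([ 0.09555091, -0.00499297, -0.99548574])) dict_keys(['pixels', 'mtx', 'extrinsics'])
{'clock': 0.1, 'joints': array([ 1.20398293e+00,  2.76561366e-01,  1.50597336e+00,  5.65047571e-06,
        1.36067527e+00, -1.21004262e-01]), 'qvel': array([-4.97147695e-05, -1.66455017e-03, -4.27093657e-03,  3.75961153e-04,
        1.55347794e-03,  1.00082586e-04]), 'joint_torque': array([ 1.33744386e-03, -4.05457377e+01, -2.37779707e+01,  7.03888899e-02,
        2.99985206e-02, -3.43914235e-05]), 'tcp_pos': array([139.75223609, 557.26045965, 204.68755642]), 'orientation': array([-1.97973552e-04,  1.22595927e-01,  9.92456339e-01, -7.84070720e-04]), 'force': array([-0.64380671, -0.19954765, -0.07033989]), 'ft_torque': array([ 0.0075865 , -0.04659679,  0.04487133]), 'grasp_force': 0.0, 'opening': 93.99844774529795}
```

View pics/top0.png

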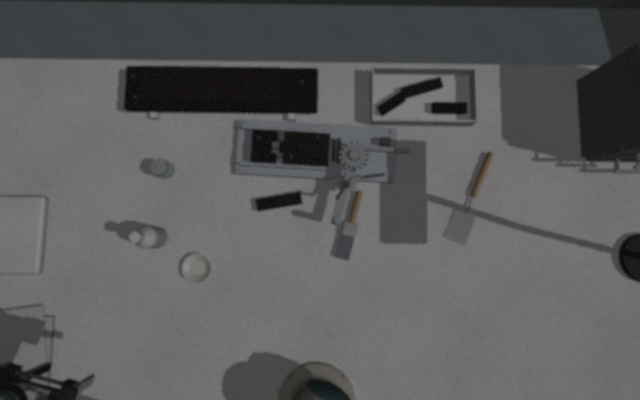

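View pics/scene0.png

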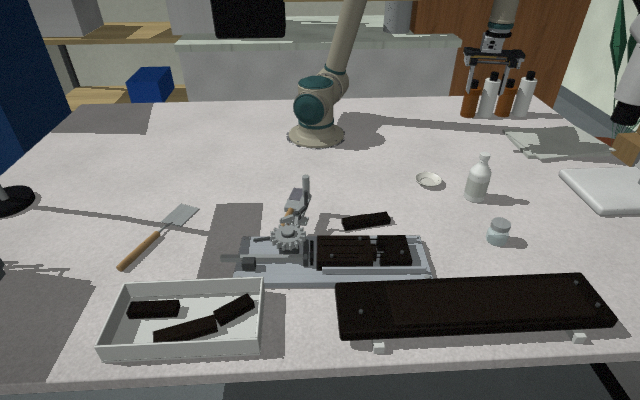

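The top view shows the cramp's bed at about (232-396, 120-182), wheel near (353,155) and the handle pointing down to about (340,215). The scene view shows the wheel near (289,238) and the post near (306,185). I'll enlarge both.

```bash
python3 - <<'E'
import cv2,numpy as np
a=cv2.imread('pics/top0.png')[110:260,225:405]; b=cv2.imread('pics/scene0.png')[165:295,215:440]
a=cv2.resize(a,None,fx=4,fy=4,interpolation=cv2.INTER_CUBIC);a=cv2.convertScaleAbs(a,alpha=1.7)
b=cv2.resize(b,None,fx=3.5,fy=3.5,interpolation=cv2.INTER_CUBIC);b=cv2.convertScaleAbs(b,alpha=1.3)
cv2.imwrite('pics/a.png',a);cv2.imwrite('pics/b.png',b)
E
```

```text
(no output)
```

View pics/a.png

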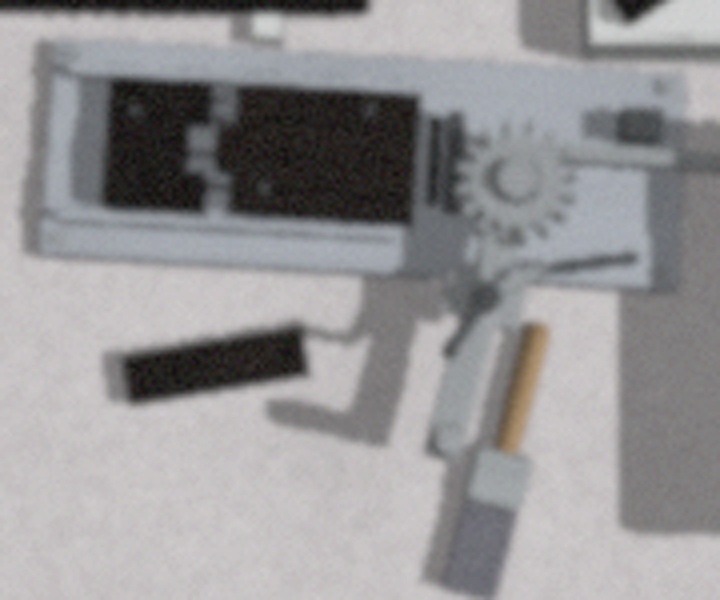

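View pics/b.png

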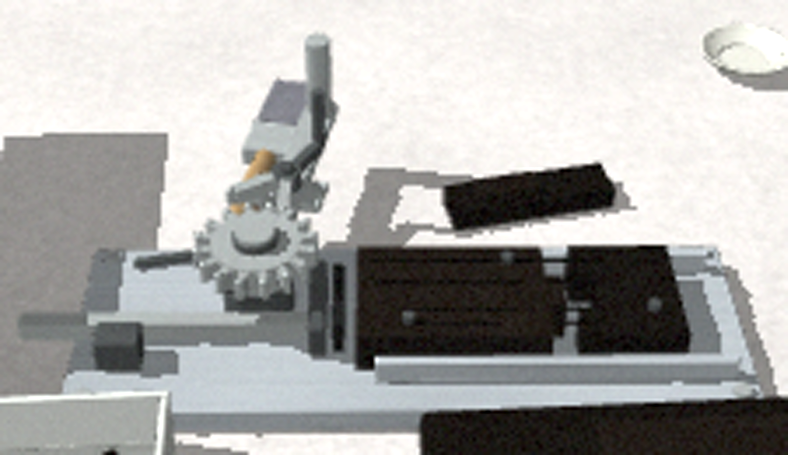

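Crops: top view has the wheel centre at (354,155), pivot at (346,184), lever tip (pin) at about (337.5,198) on the clockwise side, post at about (337,218). In the scene view the post top is at about (305.6,176), the wheel hub at about (289,232). There are gaps on both sides of the plank.

```bash
python3 - <<'E'
from h import *
t=grab('top');s=grab('scene')
T=lambda x,y,z:onz(t,225+(x+.5)/4-.5,110+(y+.5)/4-.5,z)
S=lambda x,y,z:onz(s,215+(x+.5)/3.5-.5,165+(y+.5)/3.5-.5,z)
sp=T(516,180,78);print('spindle',sp,S(257,250,78))
print('pivot',T(486,297,75),'pin',T(450,351,119),T(450,351,80),'post',T(450,435,125),S(317,40,125))
print('bed corners',[T(*p,20) for p in((40,42),(690,72),(670,292),(28,255))])
print('gap',T(232,150,50),T(212,150,50),'plank back',T(415,160,50),'pad',T(428,160,48),T(440,160,48))
for n,p in(('post',T(450,435,125)),('pin',T(450,351,119)),('piv',T(486,297,75))):
  d=(p-sp)[:2];print(n,np.hypot(*d),np.arctan2(-d[1],-d[0]))
E
```

```text
spindle [672.3 -96.4  78. ] [683.  -94.9  78. ]
pivot [592.  -76.2  75. ] pin [550.4 -49.8 119. ] [554.4 -51.7  80. ] post [495.5 -49.7 125. ] [495.2 -49.2 125. ]
bed corners [array([782.8, 243.3,  20. ]), array([ 765.4, -227.8,   20. ]), array([ 604.3, -211.5,   20. ]), array([626.7, 247. ,  20. ])]
gap [697.7 100.3  50. ] [697.5 114.3  50. ] plank back [691.8 -28.   50. ] pad [692.3 -37.2  48. ] [692.4 -45.6  48. ]
post 182.86369240502606 -0.2582422439526165
pin 130.50352485661065 -0.365138297211632
piv 82.80175118921092 -0.24644321978331496
```

>>> move_arm:
  deltas:
    - [[-0.045,-0.035,0],0,0]
    - [[-0.045,-0.035,0],0,0]
    - [[-0.045,-0.035,0],0,0]
    - [[-0.045,-0.035,0],0,0]
    - [[-0.045,-0.035,0],0,0]
    - [[-0.045,-0.035,0],0,0]
    - [[-0.045,-0.035,0],0,0]
    - [[-0.045,-0.035,0],0,0]
    - [[-0.045,-0.035,0],0,0]
    - [[-0.045,-0.035,0],0,0]
  squeeze: 5

```text
clock: 1.45
tcp_pos: [492.1, 107.1, 205.5]
orientation: [0.0, 0.123, 0.992, 0.0]
force: [0.2, 0.7, -0.0]
opening: 0.9
grasp_force: 0.0
```

>>> move_arm:
  deltas:
    - [[-0.045,-0.035,0],0,0]
    - [[-0.045,-0.035,0],0,0]
    - [[0,0,0],0,0]
    - [[0,0,0],0,0]
    - [[0,0,0],0,0]

```text
clock: 2.08
tcp_pos: [560.5, 20.1, 205.5]
orientation: [-0.0, 0.122, 0.993, 0.0]
force: [-0.7, 0.1, -0.1]
opening: 0.7
grasp_force: 0.0
```

>>> move_arm:
  deltas:
    - [[-0.005,-0.006,0.04],0,0]
    - [[-0.005,-0.006,0.04],0,0]
    - [[0,-0.006,0.034],0,0]
    - [[0,-0.006,0],0,0]
    - [[0,-0.006,0],0,0]
    - [[0,-0.006,0],0,0]
    - [[0,-0.006,0],0,0]
    - [[0,0,0],0,0]
    - [[0,0,0],0,0]

```text
clock: 3.2
tcp_pos: [561.1, -24.2, 91.7]
orientation: [0.0, 0.123, 0.992, 0.0]
force: [0.3, 0.2, 0.1]
opening: 0.6
grasp_force: 0.0
```

```bash
python3 - <<'E'
from h import *
a=grab('top')['pixels'][110:260,265:405,::-1]; b=grab('scene')['pixels'][125:275,215:355,::-1]
c=np.hstack([cv2.resize(q,None,fx=2.8,fy=2.8,interpolation=cv2.INTER_CUBIC) for q in(cv2.convertScaleAbs(a,alpha=1.7),b)])
cv2.imwrite('pics/c1.png',c);print(arm.sense()['force'])
E
```

```text
[ 0.99844158  0.14153073 -0.18289007]
```

View pics/c1.png

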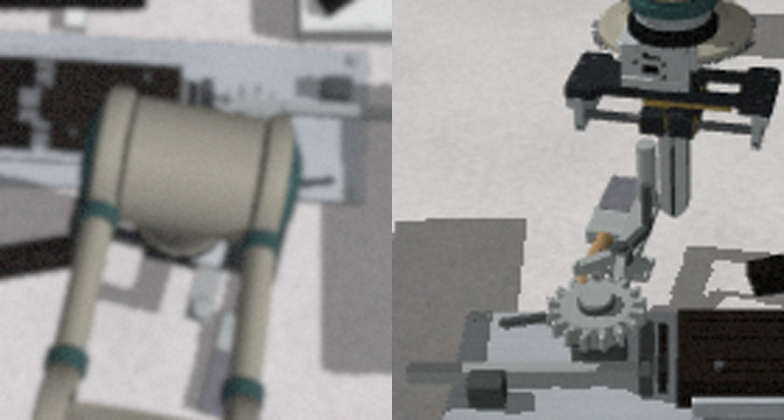

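The scene view shows the closed fingers (tip about (677,212) in the picture) just beside the pin/post and clear of the bar. Now the lever push.

>>> move_arm:
  deltas:
    - [[0,-0.004,0],0,0]
    - [[0,-0.004,0],0,0]
    - [[0,-0.004,0],0,0]
    - [[0,-0.003,0],0,0]
    - [[0,-0.003,0],0,0]

```text
clock: 3.92
tcp_pos: [556.2, -41.5, 91.3]
orientation: [-0.0, 0.123, 0.992, 0.0]
force: [-0.9, 2.3, 0.4]
opening: 0.7
grasp_force: 0.9
```

>>> move_arm:
  deltas:
    - [[0,-0.003,0],0,0]
    - [[0,-0.003,0],0,0]
    - [[0,-0.003,0],0,0]
    - [[0,-0.003,0],0,0]
    - [[0,-0.003,0],0,0]

```text
clock: 4.55
tcp_pos: [553.0, -56.5, 91.5]
orientation: [0.0, 0.123, 0.992, -0.0]
force: [-1.0, 1.8, -0.4]
opening: 0.4
grasp_force: 0.6
```

>>> move_arm:
  deltas:
    - [[0,-0.003,0],0,0]
    - [[0,-0.003,0],0,0]
    - [[0,-0.003,0],0,0]
    - [[0,-0.003,0],0,0]
    - [[0,-0.003,0],0,0]

```text
clock: 5.18
tcp_pos: [549.7, -70.7, 91.5]
orientation: [0.0, 0.123, 0.992, 0.0]
force: [1.2, 1.0, -0.6]
opening: 0.4
grasp_force: 0.7
```

```bash
cat > v.py <<'E'
from h import *
import sys
b=grab('scene')['pixels'][125:275,215:355,::-1]
cv2.imwrite('pics/'+sys.argv[1],cv2.resize(b,None,fx=4,fy=4,interpolation=cv2.INTER_CUBIC))
s=arm.sense();print(s['force'],s['tcp_pos'])
E
python3 v.py d1.png
```

```text
[0.72097444 1.39989642 0.16364153] [549.65107711 -71.08201482  91.52358466]
```

View pics/d1.png

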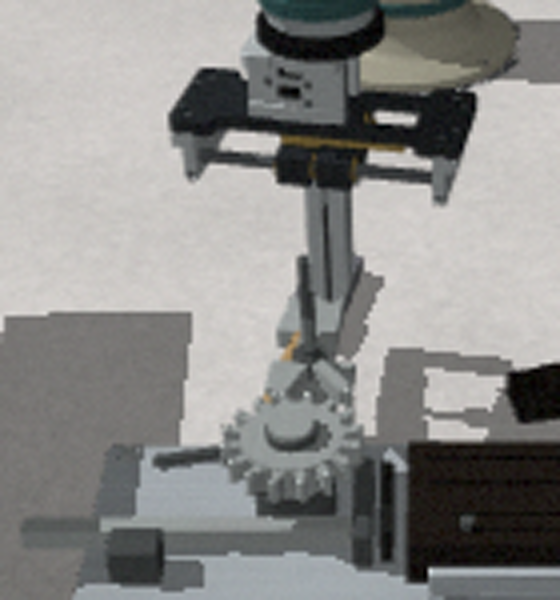

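The pin (about (303,265)) is against the finger and has clearly moved; the force is low. I'll keep pushing to see whether it flips.

>>> move_arm:
  deltas:
    - [[0,-0.003,0],0,0]
    - [[0,-0.003,0],0,0]
    - [[-0.001,-0.003,0],0,0]
    - [[-0.001,-0.003,0],0,0]
    - [[-0.001,-0.003,0],0,0]

```text
clock: 5.85
tcp_pos: [548.2, -86.2, 91.4]
orientation: [-0.0, 0.123, 0.992, 0.0]
force: [0.5, 1.6, 0.4]
opening: 0.3
grasp_force: 0.5
```

>>> move_arm:
  deltas:
    - [[-0.001,-0.003,0],0,0]
    - [[-0.001,-0.003,0],0,0]
    - [[-0.001,-0.003,0],0,0]
    - [[-0.001,-0.003,0],0,0]
    - [[-0.001,-0.003,0],0,0]

```text
clock: 6.48
tcp_pos: [550.0, -101.8, 91.4]
orientation: [0.0, 0.123, 0.992, 0.0]
force: [1.1, 1.9, -0.5]
opening: 0.4
grasp_force: 1.1
```

```bash
python3 v.py d2.png
```

```text
[ 0.9726936   1.36830685 -1.42897101] [ 550.14823964 -102.20370342   91.38778774]
```

View pics/d2.png

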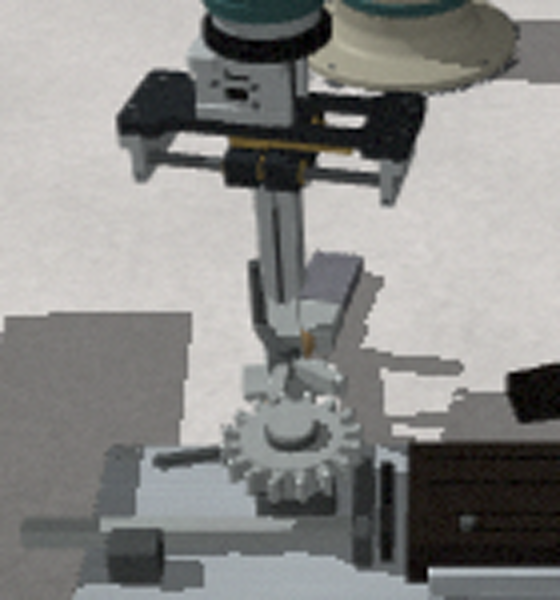

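>>> move_arm:
  deltas:
    - [[-0.002,-0.003,0],-0.1,0]
    - [[-0.002,-0.003,0],-0.1,0]
    - [[-0.001,-0.003,0],-0.1,0]
    - [[-0.001,-0.003,0],-0.1,0]
    - [[-0.001,-0.003,0],-0.1,0]

```text
clock: 7.15
tcp_pos: [553.2, -115.8, 91.0]
orientation: [-0.003, -0.128, 0.992, 0.002]
force: [-4.8, 4.8, 2.4]
opening: 0.5
grasp_force: 3.0
```

>>> move_arm:
  deltas:
    - [[-0.001,-0.003,0],0,0]
    - [[-0.001,-0.003,0],0,0]

```text
clock: 7.4
tcp_pos: [555.8, -120.6, 90.8]
orientation: [-0.003, -0.127, 0.992, 0.002]
force: [-5.2, 3.7, 2.2]
opening: 0.4
grasp_force: 2.9
```

```bash
python3 v.py d3.png
```

```text
[-3.96168001  4.83449877  2.3278827 ] [ 556.22096598 -121.03008442   90.70985426]
```

View pics/d3.png

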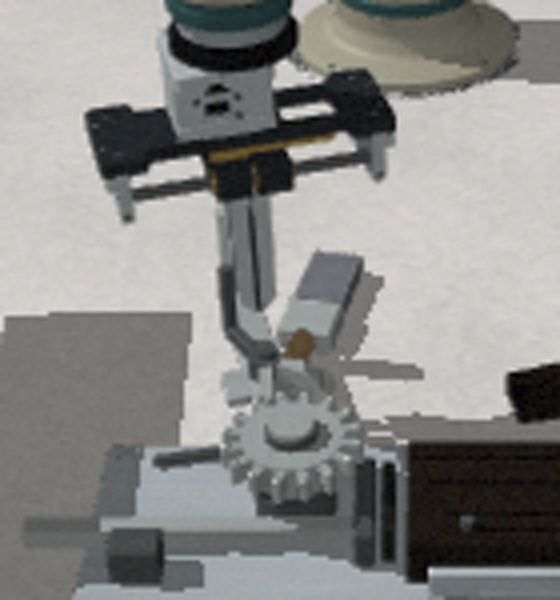

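The pin (about (225,270)) now sits left of the finger, with the lever bending to the left of the bar. The force rose to about 6 N, so I'll back off and measure the post.

>>> move_arm:
  deltas:
    - [[0,0.02,0],0,0]
    - [[0,0.02,0],0,0]
    - [[0,0.02,0],0,0]
    - [[0,0.02,0],0,0]
    - [[0,0,0],0,0]

```text
clock: 8.07
tcp_pos: [538.7, -43.3, 91.6]
orientation: [-0.0, -0.128, 0.992, 0.0]
force: [-0.6, 0.6, -0.1]
opening: 0.1
grasp_force: 0.0
```

```bash
python3 v.py d4.png; cp pics/d4.png pics/d4c.png
```

```text
[0.22446491 0.20611263 0.8891366 ] [539.29723159 -44.32685546  91.64187888]
```

View pics/d4.png

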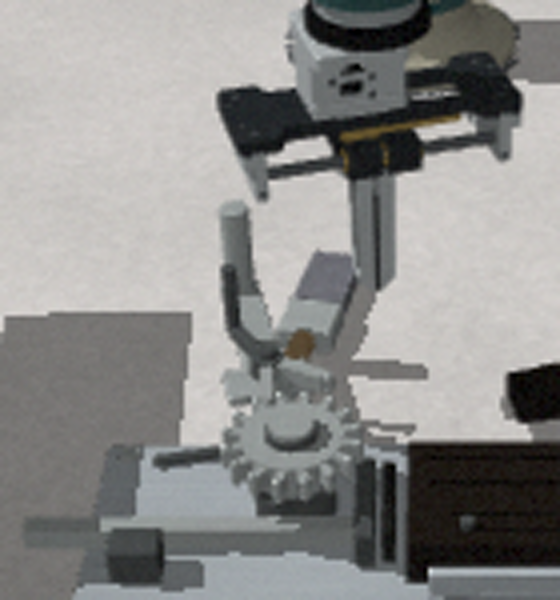

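Post top is at (233,208) and pin top at (229,266) in the crop, both in clear view.

```bash
python3 - <<'E'
from h import *
s=grab('scene')
C=lambda x,y,z:onz(s,215+(x+.5)/4-.5,125+(y+.5)/4-.5,z)
sp=np.array([673,-96.])
for n,p in(('post',C(233,208,125)),('pin',C(229,266,119))):
  d=p[:2]-sp;print(n,p,np.hypot(*d),np.arctan2(-d[1],-d[0]))
E
```

```text
post [ 493.  -135.6  125. ] 184.30453060085094 0.21655030497608924
pin [ 552.8 -135.9  119. ] 126.6493189875098 0.3205021155945612
```

Pin is 0.104 rad counter-clockwise of the post, so the lever is flipped. Next: straddle the post.

>>> move_arm:
  deltas:
    - [[0,0,-0.03],0,0.4]
    - [[0,0,-0.03],0,0.4]
    - [[0.017,-0.019,0],0,0.4]
    - [[0.017,-0.019,0],0,0.4]
    - [[0.017,-0.019,0],0,0.4]
    - [[0.017,-0.0195,0],0,0.4]
    - [[0,0,0],0,0.4]
    - [[0,0,0],0,0.4]

```text
clock: 9.18
tcp_pos: [493.1, -136.3, 151.5]
orientation: [0.0, -0.126, 0.992, 0.0]
force: [-0.3, 0.7, 1.0]
opening: 37.8
grasp_force: 0.0
```

>>> move_arm:
  deltas:
    - [[0,0,0.02],0,0.4]
    - [[0,0,0.02],0,0.4]
    - [[0,0,0.02],0,0.4]
    - [[0,0,0],0,0.26]
    - [[0,0,0],0,0.26]
    - [[0,0,0],0,0.26]

```text
clock: 9.93
tcp_pos: [493.6, -136.3, 92.4]
orientation: [0.001, -0.127, 0.992, -0.0]
force: [0.1, -0.1, 1.4]
opening: 24.7
grasp_force: 0.0
```

>>> move_arm:
  deltas:
    - [[-0.0009,0.0185,0],0.1,0.26]
    - [[-0.0009,0.0185,0],0.1,0.26]
    - [[-0.0009,0.0185,0],0.1,0.26]
    - [[-0.0009,0.0185,0],0.1,0.26]
    - [[-0.0009,0.0185,0],0.1,0.26]
    - [[-0.0009,0.0185,0],0.1,0.26]
    - [[-0.0009,0.0185,0],0.1,0.26]
    - [[-0.0002,0.009,0],0.05,0.26]
    - [[0,0,0],0,0.26]

```text
clock: 11.05
tcp_pos: [509.5, -1.3, 92.2]
orientation: [0.001, 0.245, 0.97, 0.0]
force: [-0.4, -0.2, -0.1]
opening: 24.5
grasp_force: 0.0
```

```bash
cat > st.py <<'E'
from h import *
s=arm.sense();p=s['tcp_pos'];d=p[:2]-[673,-96];ph=np.arctan2(-d[1],-d[0])
q=s['orientation'];yaw=2*np.arctan2(-q[1],q[2]);F=s['force']
t=np.array([np.sin(ph),-np.cos(ph)])  # CCW tangent
print('t',s['clock'],'r',np.hypot(*d).round(1),'bed angle',(ph+.043).round(3),'yaw',(yaw+.043).round(3),'z',p[2].round(1),'F resisting CCW',-(F[:2]@t).round(1),'radial',(F[:2]@[-np.cos(ph),-np.sin(ph)]).round(1))
E
cat > gap.py <<'E'
from st import *
f=grab('top');print(p)
E
python3 st.py; python3 -c "
from h import *
for n in('top','scene'):grab(n,n+'g1.png')"
```

```text
t 11.05 r 188.9 bed angle -0.482 yaw -0.451 z 92.2 F resisting CCW -0.4 radial 0.2
```

>>> move_arm:
  deltas:
    - [[-0.0015,-0.0185,0],-0.1,0.26]
    - [[-0.0015,-0.0185,0],-0.1,0.26]
    - [[-0.0015,-0.0185,0],-0.1,0.26]
    - [[-0.0009,-0.0185,0],-0.1,0.26]
    - [[-0.0009,-0.0185,0],-0.1,0.26]

```text
clock: 11.78
tcp_pos: [486.4, -90.3, 91.4]
orientation: [-0.001, -0.003, 1.0, 0.002]
force: [-2.0, 4.7, 1.1]
opening: 24.5
grasp_force: 2.2
```

```bash
python3 st.py
```

```text
t 11.775 r 186.7 bed angle 0.013 yaw 0.05 z 91.4 F resisting CCW 4.6 radial 2.2
```

>>> move_arm:
  deltas:
    - [[-0.0009,-0.0185,0],-0.1,0.26]
    - [[-0.0009,-0.0185,0],-0.1,0.26]
    - [[-0.0009,-0.0185,0],-0.1,0.26]

```text
clock: 12.15
tcp_pos: [493.4, -144.7, 91.2]
orientation: [-0.002, -0.153, 0.988, 0.003]
force: [-2.8, 3.6, 2.5]
opening: 24.4
grasp_force: 2.5
```

```bash
python3 st.py
```

```text
t 12.15 r 186.1 bed angle 0.308 yaw 0.35 z 91.2 F resisting CCW 4.2 radial 1.8
```

>>> move_arm:
  deltas:
    - [[-0.0009,-0.0185,0],-0.1,0.26]
    - [[-0.0009,-0.0185,0],-0.1,0.26]
    - [[0,0,0],0,0.26]

```text
clock: 12.52
tcp_pos: [509.8, -180.6, 91.1]
orientation: [-0.001, -0.248, 0.969, 0.001]
force: [-0.7, 0.4, 0.1]
opening: 24.1
grasp_force: 0.5
```

```bash
python3 st.py;python3 -c "
from h import *
for n in('top','scene'):grab(n,n+'g2.png')
a,b=[cv2.imread('pics/sceneg%d.png'%i)[215:275,275:435] for i in(1,2)]
c=cv2.resize(np.vstack([a,b]),None,fx=4.8,fy=4.8,interpolation=cv2.INTER_CUBIC)
cv2.imwrite('pics/cmp.png',cv2.convertScaleAbs(c,alpha=1.4))"
```

```text
t 12.525 r 183.8 bed angle 0.522 yaw 0.545 z 91.1 F resisting CCW 0.7 radial 0.5
```

View pics/cmp.png

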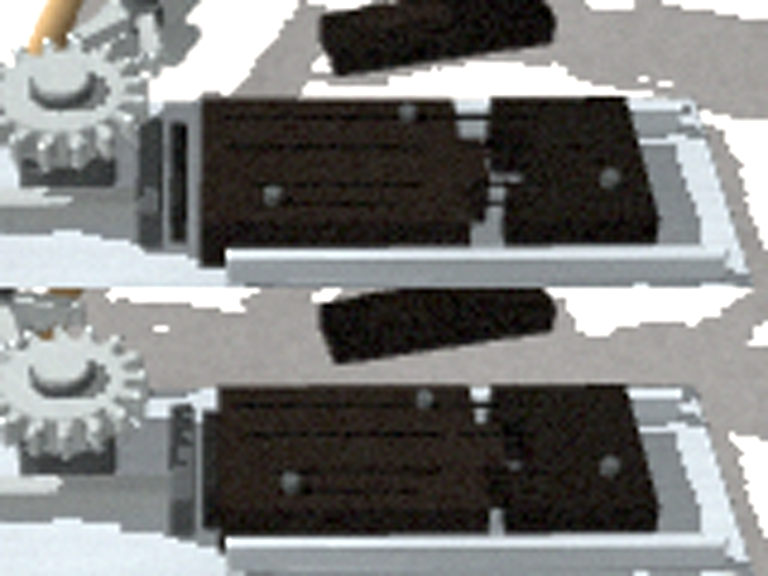

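Comparing before and after: the plank's gap went from about 33 px to 17 px (about 8 mm left) and the jaw moved about 15 mm. One more stroke should bring it home.

>>> move_arm:
  deltas:
    - [[-0.0003,0.0185,0],0.1,0.26]
    - [[-0.0007,0.0185,0],0.1,0.26]
    - [[-0.0009,0.0185,0],0.1,0.26]
    - [[-0.0009,0.0185,0],0.1,0.26]
    - [[-0.0009,0.0185,0],0.1,0.26]
    - [[-0.0009,0.0185,0],0.1,0.26]
    - [[-0.0009,0.0185,0],0.1,0.26]
    - [[-0.0009,0.0185,0],0.1,0.26]
    - [[-0.0009,0.0185,0],0.1,0.26]
    - [[-0.0009,0.0185,0],0.1,0.26]

```text
clock: 13.88
tcp_pos: [510.2, -2.5, 92.1]
orientation: [0.002, 0.247, 0.969, -0.0]
force: [0.5, -1.6, 0.3]
opening: 24.4
grasp_force: 0.7
```

>>> move_arm:
  deltas:
    - [[-0.0002,0.003,0],0.02,0.26]
    - [[0,0,0],0,0.26]

```text
clock: 14.12
tcp_pos: [510.8, -0.1, 91.6]
orientation: [0.0, 0.254, 0.967, 0.0]
force: [-0.6, 0.3, 0.3]
opening: 24.2
grasp_force: 0.0
```

```bash
python3 st.py
```

```text
t 14.125 r 188.4 bed angle -0.491 yaw -0.472 z 91.6 F resisting CCW -0.0 radial 0.7
```

>>> move_arm:
  deltas:
    - [[-0.0012,-0.0185,0],-0.1,0.26]
    - [[-0.0012,-0.0185,0],-0.1,0.26]
    - [[-0.0009,-0.0185,0],-0.1,0.26]

```text
clock: 14.5
tcp_pos: [490.8, -51.4, 91.5]
orientation: [-0.0, 0.106, 0.994, 0.002]
force: [1.4, 4.3, -0.0]
opening: 24.4
grasp_force: 2.3
```

```bash
python3 st.py
```

```text
t 14.5 r 187.6 bed angle -0.197 yaw -0.17 z 91.5 F resisting CCW 4.5 radial -0.3
```

>>> move_arm:
  deltas:
    - [[-0.0006,-0.009,0],-0.05,0.26]
    - [[-0.0006,-0.009,0],-0.05,0.26]
    - [[-0.0006,-0.0074,0],-0.04,0.26]

```text
clock: 14.88
tcp_pos: [486.9, -76.1, 91.3]
orientation: [-0.002, 0.038, 0.999, 0.002]
force: [-2.4, 4.9, 2.0]
opening: 24.6
grasp_force: 2.3
```

```bash
python3 st.py
```

```text
t 14.875 r 187.2 bed angle -0.063 yaw -0.033 z 91.3 F resisting CCW 4.7 radial 2.9
```

>>> move_arm:
  deltas:
    - [[-0.0002,-0.0037,0],-0.02,0.26]
    - [[-0.0002,-0.0037,0],-0.02,0.26]

```text
clock: 15.12
tcp_pos: [486.8, -83.5, 91.1]
orientation: [-0.002, 0.018, 1.0, 0.002]
force: [-2.4, 4.8, 2.3]
opening: 24.4
grasp_force: 2.3
```

```bash
cat > gap.py <<'E'
from st import *
# plank top is dark; profile along bed through front row, scene view
import sys
f=grab('scene',sys.argv[1]);g=f['pixels'].astype(int).sum(2)
# gap line: world strip at z=50 across shoulder, 32 mm from centreline
for off in(-32,32):
    r=[]
    for y in np.arange(90,125,1.0):
        x=698+.043*(y-100)+off; u,v=proj(f,np.array([x,y,50.])); r.append(g[int(round(v)),int(round(u))])
    print(off,r)
E
python3 gap.py g3.png
```

```text
t 15.125 r 186.7 bed angle -0.024 yaw 0.007 z 91.1 F resisting CCW 4.6 radial 2.7
-32 [np.int64(182), np.int64(214), np.int64(214), np.int64(214), np.int64(226), np.int64(226), np.int64(131), np.int64(131), np.int64(131), np.int64(81), np.int64(81), np.int64(63), np.int64(63), np.int64(85), np.int64(85), np.int64(85), np.int64(86), np.int64(86), np.int64(72), np.int64(72), np.int64(72), np.int64(75), np.int64(75), np.int64(84), np.int64(84), np.int64(84), np.int64(263), np.int64(263), np.int64(360), np.int64(360), np.int64(360), np.int64(136), np.int64(136), np.int64(37), np.int64(37)]
32 [np.int64(61), np.int64(61), np.int64(74), np.int64(74), np.int64(85), np.int64(85), np.int64(70), np.int64(70), np.int64(74), np.int64(74), np.int64(74), np.int64(44), np.int64(44), np.int64(71), np.int64(71), np.int64(56), np.int64(56), np.int64(56), np.int64(70), np.int64(70), np.int64(72), np.int64(72), np.int64(69), np.int64(69), np.int64(69), np.int64(44), np.int64(44), np.int64(51), np.int64(51), np.int64(64), np.int64(64), np.int64(64), np.int64(51), np.int64(51), np.int64(43)]
```

>>> move_arm:
  deltas:
    - [[-0.0003,-0.0037,0],-0.02,0.26]
    - [[-0.0003,-0.0037,0],-0.02,0.26]
    - [[-0.0003,-0.0037,0],-0.02,0.26]

```text
clock: 15.55
tcp_pos: [487.4, -94.6, 91.0]
orientation: [-0.002, -0.012, 1.0, 0.002]
force: [-3.8, 5.2, 2.7]
opening: 24.7
grasp_force: 2.3
```

```bash
sed -i 's/print(off,r)/print(off,[int(k) for k in r[20:]])/; s/(-32,32)/(-38,-32,-26)/' gap.py; python3 gap.py g4.png
```

```text
t 15.55 r 185.6 bed angle 0.036 yaw 0.067 z 91.0 F resisting CCW 5.2 radial 3.8
-38 [60, 60, 73, 73, 85, 85, 85, 76, 76, 466, 466, 466, 180, 180, 63]
-32 [74, 83, 83, 72, 72, 72, 49, 49, 280, 280, 280, 112, 112, 34, 34]
-26 [42, 42, 19, 19, 19, 55, 55, 50, 50, 50, 28, 28, 41, 41, 41]
```

>>> move_arm:
  deltas:
    - [[-0.0003,-0.0037,0],-0.02,0.26]
    - [[-0.0003,-0.0037,0],-0.02,0.26]

```text
clock: 15.85
tcp_pos: [488.1, -102.0, 90.8]
orientation: [-0.002, -0.032, 0.999, 0.002]
force: [-2.7, 3.7, 1.0]
opening: 24.4
grasp_force: 2.4
```

```bash
python3 gap.py g5.png
```

```text
t 15.85 r 185.0 bed angle 0.076 yaw 0.107 z 90.8 F resisting CCW 3.8 radial 2.6
-38 [65, 65, 78, 78, 79, 79, 79, 71, 71, 282, 282, 282, 106, 106, 65]
-32 [74, 86, 86, 84, 84, 84, 67, 67, 161, 161, 161, 83, 83, 60, 60]
-26 [26, 26, 46, 46, 46, 55, 55, 44, 44, 44, 29, 29, 21, 21, 21]
```

>>> move_arm:
  deltas:
    - [[-0.0002,-0.0037,0],-0.02,0.26]
    - [[-0.0002,-0.0037,0],-0.02,0.26]

```text
clock: 16.15
tcp_pos: [488.9, -109.4, 90.8]
orientation: [-0.002, -0.052, 0.999, 0.002]
force: [-4.2, 4.1, 1.6]
opening: 24.6
grasp_force: 2.4
```

```bash
python3 gap.py g6.png
```

```text
t 16.15 r 184.6 bed angle 0.116 yaw 0.147 z 90.8 F resisting CCW 4.4 radial 3.9
-38 [78, 78, 61, 61, 56, 56, 56, 73, 73, 150, 150, 150, 89, 89, 61]
-32 [68, 60, 60, 74, 74, 74, 78, 78, 70, 70, 70, 62, 62, 67, 67]
-26 [36, 36, 43, 43, 43, 46, 46, 56, 56, 56, 34, 34, 35, 35, 35]
```

>>> move_arm:
  deltas:
    - [[-0.0002,-0.0037,0],-0.02,0.26]

```text
clock: 16.32
tcp_pos: [489.5, -113.1, 90.8]
orientation: [-0.002, -0.062, 0.998, 0.002]
force: [-5.1, 3.7, 2.5]
opening: 24.7
grasp_force: 2.4
```

```bash
python3 gap.py g7.png
```

```text
t 16.325 r 184.3 bed angle 0.136 yaw 0.167 z 90.8 F resisting CCW 4.2 radial 4.8
-38 [50, 50, 81, 81, 48, 48, 48, 87, 87, 77, 77, 77, 56, 56, 60]
-32 [83, 78, 78, 89, 89, 89, 72, 72, 80, 80, 80, 66, 66, 57, 57]
-26 [39, 39, 24, 24, 24, 28, 28, 37, 37, 37, 33, 33, 59, 59, 59]
```

>>> move_arm:
  deltas:
    - [[0.0003,-0.0037,0],-0.02,0.26]

```text
clock: 16.5
tcp_pos: [490.1, -116.8, 90.8]
orientation: [-0.002, -0.072, 0.997, 0.002]
force: [-3.7, 4.0, 0.2]
opening: 24.3
grasp_force: 2.3
```

```bash
python3 gap.py g8.png
```

```text
t 16.5 r 184.1 bed angle 0.156 yaw 0.187 z 90.8 F resisting CCW 4.4 radial 3.2
-38 [78, 78, 70, 70, 73, 73, 73, 84, 84, 62, 62, 62, 55, 55, 61]
-32 [63, 86, 86, 88, 88, 88, 74, 74, 71, 71, 71, 66, 66, 58, 58]
-26 [22, 22, 41, 41, 41, 46, 46, 33, 33, 33, 50, 50, 20, 20, 20]
```

>>> move_arm:
  deltas:
    - [[0.0003,-0.0037,0],-0.02,0.26]

```text
clock: 16.68
tcp_pos: [490.6, -120.6, 90.8]
orientation: [-0.001, -0.082, 0.997, 0.001]
force: [-2.8, 5.1, -0.2]
opening: 24.6
grasp_force: 2.5
```

```bash
python3 st.py
```

```text
t 16.675 r 184.0 bed angle 0.177 yaw 0.207 z 90.8 F resisting CCW 5.4 radial 2.1
```

>>> move_arm:
  deltas:
    - [[0.0003,-0.0037,0],-0.02,0.26]

```text
clock: 16.8
tcp_pos: [491.1, -124.2, 90.8]
orientation: [-0.001, -0.092, 0.996, 0.002]
force: [-2.3, 4.7, -0.9]
opening: 24.3
grasp_force: 2.7
```

```bash
python3 st.py
```

```text
t 16.8 r 184.1 bed angle 0.197 yaw 0.227 z 90.8 F resisting CCW 5.0 radial 1.6
```

>>> move_arm:
  deltas:
    - [[0.0003,-0.0025,0],-0.014,0.26]

```text
clock: 16.92
tcp_pos: [491.5, -126.6, 90.8]
orientation: [-0.001, -0.099, 0.995, 0.002]
force: [-1.8, 5.0, -0.7]
opening: 24.6
grasp_force: 2.9
```

```bash
python3 gap.py g9.png
```

```text
t 16.925 r 184.0 bed angle 0.21 yaw 0.24 z 90.8 F resisting CCW 5.2 radial 0.9
-38 [77, 77, 74, 74, 72, 72, 72, 83, 83, 68, 68, 68, 39, 39, 50]
-32 [80, 57, 57, 77, 77, 77, 65, 65, 94, 94, 94, 62, 62, 60, 60]
-26 [54, 54, 29, 29, 29, 46, 46, 25, 25, 25, 29, 29, 56, 56, 56]
```

>>> move_arm:
  deltas:
    - [[0.0001,-0.0037,0],-0.02,0.26]

```text
clock: 17.1
tcp_pos: [492.1, -129.9, 90.8]
orientation: [-0.001, -0.109, 0.994, 0.002]
force: [-2.4, 6.7, -1.0]
opening: 24.6
grasp_force: 3.2
```

```bash
python3 st.py
```

```text
t 17.1 r 184.0 bed angle 0.228 yaw 0.261 z 90.8 F resisting CCW 7.1 radial 1.2
```

>>> move_arm:
  deltas:
    - [[0.0001,-0.0025,0],-0.014,0.26]

```text
clock: 17.23
tcp_pos: [492.6, -132.3, 90.8]
orientation: [-0.001, -0.115, 0.993, 0.002]
force: [-2.7, 6.0, -0.3]
opening: 24.7
grasp_force: 3.4
```

```bash
python3 st.py
```

```text
t 17.225 r 184.0 bed angle 0.242 yaw 0.274 z 90.8 F resisting CCW 6.5 radial 1.5
```

>>> move_arm:
  deltas:
    - [[0,0,0],0,0.26]
    - [[0,0,0],0,0.4]
    - [[0,0,0],0,0.4]
    - [[0,0,0],0,0.4]

```text
clock: 17.73
tcp_pos: [494.5, -134.7, 91.6]
orientation: [0.0, -0.116, 0.993, -0.001]
force: [-0.6, 0.6, -1.3]
opening: 37.3
grasp_force: 0.6
```

>>> move_arm:
  deltas:
    - [[0,0,-0.02],0,0.4]
    - [[0,0,-0.03],0,0.4]
    - [[0,0,-0.03],0,0.4]
    - [[0,0,-0.03],0,0.4]
    - [[0.03,0,-0.03],0,0.4]
    - [[0,0,0],0,0.4]
    - [[0,0,0],0,0.4]

```text
clock: 18.6
tcp_pos: [465.4, -141.4, 231.1]
orientation: [0.001, -0.116, 0.993, -0.0]
force: [0.3, -0.0, -0.0]
opening: 37.5
grasp_force: 0.0
```

```bash
python3 gap.py g10.png; python3 - <<'E'
from h import *
# post top: where is it now vs expected angle .24 (wrist clear)? compare pictures around it, and gap strip with g9
a,b=[cv2.imread('pics/g%d.png'%i).astype(int) for i in(9,10)]
d=np.abs(a-b).sum(2)
print('change plank/jaw region',d[225:275,300:430].mean(), d[225:275,300:430].max())
f=grab('scene');sp=np.array([673,-96.])
g=f['pixels'].astype(int).sum(2)
u,v=proj(f,np.array([673-185*np.cos(.2),-96-185*np.sin(.2),125]));u,v=int(u),int(v);print(u,v)
for r in range(v-4,v+12,4): print(r,list(map(int,g[r,u-14:u+15])))
E
```

```text
t 18.6 r 212.5 bed angle 0.258 yaw 0.275 z 231.1 F resisting CCW -0.1 radial -0.3
-38 [75, 75, 61, 61, 65, 65, 65, 85, 85, 61, 61, 61, 44, 44, 49]
-32 [84, 76, 76, 87, 87, 87, 81, 81, 56, 56, 56, 71, 71, 53, 53]
-26 [60, 60, 35, 35, 35, 52, 52, 48, 48, 48, 38, 38, 40, 40, 40]
change plank/jaw region 26.74030769230769 277
273 176
172 [578, 589, 591, 595, 591, 588, 592, 592, 586, 583, 583, 580, 581, 580, 587, 578, 578, 587, 587, 585, 585, 579, 585, 588, 585, 584, 578, 588, 588]
176 [590, 583, 580, 580, 586, 589, 590, 591, 587, 585, 585, 591, 595, 580, 579, 480, 463, 467, 457, 450, 436, 387, 565, 576, 573, 577, 575, 580, 575]
180 [586, 587, 586, 582, 577, 580, 577, 573, 589, 578, 580, 589, 588, 578, 572, 415, 363, 328, 297, 297, 266, 252, 370, 561, 585, 590, 593, 592, 601]
184 [584, 581, 586, 594, 588, 575, 576, 573, 594, 595, 594, 587, 579, 588, 580, 460, 370, 329, 318, 293, 283, 260, 317, 568, 582, 585, 587, 596, 604]
```

```bash
cat > post.py <<'E'
from h import *
f=grab('scene');g=f['pixels'].astype(float).sum(2)
w=np.clip(585-g[178:187,262:292],0,None);w[w<40]=0
u=(w*np.arange(262,292)).sum()/w.sum()
ph=[x for x in np.arange(0,.4,.001) if proj(f,np.array([673-185*np.cos(x),-96-185*np.sin(x),117]))[0]>=u-.5]
print(arm.sense()['clock'],'post u',u.round(2),'phi',max(ph),'bed',max(ph)+.043)
E
python3 post.py
```

```text
18.75 post u 277.78 phi 0.154 bed 0.197
```

>>> move_arm:
  deltas:
    - [[0,0,0],0,0.4]
    - [[0,0,0],0,0.4]
    - [[0,0,0],0,0.4]
    - [[0,0,0],0,0.4]
    - [[0,0,0],0,0.4]
    - [[0,0,0],0,0.4]
    - [[0,0,0],0,0.4]
    - [[0,0,0],0,0.4]

```text
clock: 19.75
tcp_pos: [464.8, -141.1, 231.5]
orientation: [0.0, -0.116, 0.993, 0.0]
force: [-0.3, -0.4, 0.4]
opening: 37.4
grasp_force: 0.0
```

```bash
python3 post.py
```

```text
19.8 post u 277.78 phi 0.154 bed 0.197
```

>>> move_arm:
  deltas:
    - [[-0.0285,0.0105,0.03],0,0.4]
    - [[0,0,0.025],0,0.4]
    - [[0,0,0],0,0.4]
    - [[0,0,0.02],0,0.4]
    - [[0,0,0.02],0,0.4]
    - [[0,0,0.02],0,0.4]
    - [[0,0,0.024],0,0.4]
    - [[0,0,0],0,0.4]

```text
clock: 20.8
tcp_pos: [489.4, -124.3, 92.2]
orientation: [-0.001, -0.116, 0.993, 0.001]
force: [-0.4, 0.6, 0.1]
opening: 37.4
grasp_force: 0.0
```

```bash
python3 st.py; python3 post.py
```

```text
t 20.8 r 185.8 bed angle 0.196 yaw 0.275 z 92.2 F resisting CCW 0.7 radial 0.3
20.85 post u 277.78 phi 0.154 bed 0.197
```

>>> move_arm:
  deltas:
    - [[0,0,0],0,0.26]
    - [[0,0,0],0,0.26]
    - [[0,0,0],0,0.26]

```text
clock: 21.22
tcp_pos: [490.5, -124.4, 93.1]
orientation: [0.001, -0.116, 0.993, -0.0]
force: [0.6, -0.4, 0.4]
opening: 24.7
grasp_force: 0.0
```

```bash
python3 st.py
```

```text
t 21.225 r 184.7 bed angle 0.198 yaw 0.275 z 93.1 F resisting CCW -0.5 radial -0.5
```

>>> move_arm:
  deltas:
    - [[0,-0.002,0],-0.01,0.26]
    - [[0,-0.002,0],-0.01,0.26]

```text
clock: 21.48
tcp_pos: [490.9, -127.5, 92.6]
orientation: [-0.0, -0.126, 0.992, 0.001]
force: [-0.4, 2.7, 2.6]
opening: 24.8
grasp_force: 1.4
```

>>> move_arm:
  deltas:
    - [[0,-0.002,0],-0.01,0.26]

```text
clock: 21.6
tcp_pos: [491.2, -129.2, 92.5]
orientation: [-0.0, -0.131, 0.991, 0.001]
force: [-0.7, 4.2, 3.4]
opening: 24.0
grasp_force: 2.1
```

>>> move_arm:
  deltas:
    - [[0,-0.002,0],-0.01,0.26]

```text
clock: 21.72
tcp_pos: [491.5, -131.0, 92.5]
orientation: [-0.0, -0.136, 0.991, 0.001]
force: [-0.8, 5.1, 4.7]
opening: 24.1
grasp_force: 2.8
```

```bash
python3 st.py;python3 post.py
```

```text
t 21.725 r 184.8 bed angle 0.234 yaw 0.315 z 92.5 F resisting CCW 5.1 radial -0.1
21.775 post u 275.52 phi 0.186 bed 0.22899999999999998
```

>>> move_arm:
  deltas:
    - [[0,-0.002,0],-0.01,0.26]
    - [[0,-0.002,0],-0.01,0.26]

```text
clock: 22.02
tcp_pos: [492.2, -134.3, 92.5]
orientation: [-0.001, -0.146, 0.989, 0.002]
force: [-1.4, 6.0, 5.0]
opening: 24.5
grasp_force: 3.5
```

>>> move_arm:
  deltas:
    - [[0,-0.002,0],-0.01,0.26]

```text
clock: 22.15
tcp_pos: [492.6, -136.0, 92.4]
orientation: [-0.001, -0.151, 0.989, 0.002]
force: [-2.5, 7.2, 5.5]
opening: 24.6
grasp_force: 3.7
```

```bash
python3 st.py;python3 post.py;python3 st.py
```

```text
t 22.15 r 184.8 bed angle 0.261 yaw 0.345 z 92.4 F resisting CCW 7.6 radial 0.9
22.2 post u 273.68 phi 0.214 bed 0.257
t 22.2 r 184.8 bed angle 0.263 yaw 0.345 z 92.4 F resisting CCW 6.5 radial 0.8
```

>>> move_arm:
  deltas:
    - [[0,0,0],0,0.26]
    - [[0,0,0],0,0.26]
    - [[0,0,0],0,0.26]
    - [[0,0,0],0,0.26]
    - [[0,0,0],0,0.26]

```text
clock: 22.82
tcp_pos: [492.6, -136.3, 92.4]
orientation: [-0.001, -0.15, 0.989, 0.002]
force: [-2.1, 6.0, 5.0]
opening: 24.2
grasp_force: 3.2
```

```bash
python3 st.py;python3 post.py;python3 st.py
```

```text
t 22.825 r 184.8 bed angle 0.263 yaw 0.345 z 92.4 F resisting CCW 6.3 radial 0.8
22.875 post u 273.49 phi 0.217 bed 0.26
t 22.875 r 184.8 bed angle 0.263 yaw 0.345 z 92.4 F resisting CCW 7.0 radial 1.3
```

>>> move_arm:
  deltas:
    - [[0,0.001,0],0,0.26]
    - [[0,0.001,0],0,0.26]
    - [[0,0.001,0],0,0.26]
    - [[0,0.001,0],0,0.26]
    - [[0,0.001,0],0,0.26]
    - [[0,0.001,0],0,0.26]

```text
clock: 23.62
tcp_pos: [492.2, -132.5, 92.4]
orientation: [0.0, -0.151, 0.989, -0.0]
force: [-0.8, 1.4, 0.7]
opening: 24.5
grasp_force: 0.9
```

```bash
python3 st.py;python3 post.py;python3 st.py
```

```text
t 23.625 r 184.4 bed angle 0.242 yaw 0.345 z 92.4 F resisting CCW 1.5 radial 0.5
23.675 post u 275.06 phi 0.194 bed 0.237
t 23.675 r 184.5 bed angle 0.241 yaw 0.345 z 92.4 F resisting CCW 1.5 radial 0.4
```

>>> move_arm:
  deltas:
    - [[0,0.001,0],0,0.26]
    - [[0,0.001,0],0,0.26]
    - [[0,0.001,0],0,0.26]
    - [[0,0.001,0],0,0.26]
    - [[0,0,0],0,0.26]

```text
clock: 24.3
tcp_pos: [490.8, -128.4, 92.5]
orientation: [0.0, -0.151, 0.989, -0.0]
force: [0.6, -0.4, 0.4]
opening: 24.4
grasp_force: 0.0
```

```bash
python3 st.py;python3 post.py
```

```text
t 24.3 r 185.0 bed angle 0.219 yaw 0.345 z 92.5 F resisting CCW -0.5 radial -0.6
24.35 post u 276.45 phi 0.17300000000000001 bed 0.21600000000000003
```

>>> move_arm:
  deltas:
    - [[0,0,0],0,0.4]
    - [[0,0,0],0,0.4]
    - [[0,0,0],0,0.4]
    - [[0,0,-0.02],0,0.4]
    - [[0,0,-0.03],0,0.4]
    - [[0,0,-0.03],0,0.4]
    - [[0,0,-0.03],0,0.4]
    - [[0.03,0,-0.03],0,0.4]
    - [[0,0,0],0,0.4]
    - [[0,0,0],0,0.4]

```text
clock: 25.6
tcp_pos: [462.2, -136.9, 231.7]
orientation: [0.0, -0.15, 0.989, 0.0]
force: [0.5, -0.3, 0.5]
opening: 37.7
grasp_force: 0.0
```

```bash
python3 post.py
```

```text
25.65 post u 276.65 phi 0.17 bed 0.21300000000000002
```

>>> move_arm:
  deltas:
    - [[0,0,0],0,0.4]
    - [[0,0,0],0,0.4]
    - [[0,0,0],0,0.4]
    - [[0,0,0],0,0.4]
    - [[0,0,0],0,0.4]
    - [[0,0,0],0,0.4]
    - [[0,0,0],0,0.4]
    - [[0,0,0],0,0.4]

```text
clock: 26.65
tcp_pos: [462.1, -137.2, 232.5]
orientation: [0.0, -0.151, 0.989, 0.0]
force: [0.0, -0.5, -0.9]
opening: 37.6
grasp_force: 0.0
```

```bash
python3 post.py; python3 gap.py g12.png
```

```text
26.7 post u 276.65 phi 0.17 bed 0.21300000000000002
t 26.7 r 214.9 bed angle 0.236 yaw 0.345 z 232.5 F resisting CCW 0.2 radial 0.6
-38 [69, 69, 67, 67, 87, 87, 87, 65, 65, 74, 74, 74, 54, 54, 64]
-32 [76, 88, 88, 76, 76, 76, 57, 57, 67, 67, 67, 67, 67, 69, 69]
-26 [51, 51, 38, 38, 38, 67, 67, 38, 38, 38, 41, 41, 37, 37, 37]
```

Stable, gap closed, robot clear: handing in.

```bash
python3 -c "
from workcell import arm
print(arm.finish_job())"
```

```text
the job is handed in; nothing more can be done
None
```

I handed the job in at about 27 s: the lever is flipped, no gap shows between the plank and the fixed piece, and the robot has let go; I estimate 15–20 N of pad pressure, from handle angle and force rather than measured directly, and the hand-in returned no verdict.

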